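# Take the cover off the hearth fan's wiring box

## Task

The hearth fan's wiring has to be looked at: take hold of the bar handle on the rectangular wiring box's cover plate, lift the plate up off its two pins, and lay it flat, handle up, in the middle of the round silicone pot holder so that it does not scratch the stone. Set it down gently, do not drop it, let go of it, and leave the round box's cover where it is.

Things in the scene. Friction and masses are not known exactly. Their poses are not given: they have to be found in the camera images.
- cover_grip (a point): Grasp point on the bar handle of the loose cover: a bare steel plate 140 (x) x 100 (y) x 5 mm, 0.35 kg, lying on the rectangular box. The handle is a dark wooden bar on two posts over the plate's centre, 70 mm long (x), 14 mm wide (y), from 26 to 40 mm above the plate's underside. The point is on the plate's centre axis, 28 mm above its underside, 12 mm below the bar's top. z is up.
- wiring_box: Grey rectangular wiring box fixed to the counter, 140 (x) x 100 (y) x 55 mm high, open on top under its cover. Origin at the centre of its underside, x along its long side and along the cover's handle. Two upright 6 mm pins near the ends of its x axis rise 12.5 mm above its rim through loose 11 mm holes in the cover, which lifts straight up freely.
- potholder: Loose flat round pot holder of hard dark silicone, 180 mm across and 9 mm thick, lying on the counter, with a small hanging tab at its edge. Origin at the centre of its underside.
- round_cover_mid (a point): Loose round steel cover, 96 mm across, with a round wooden knob, lying between three pins on a round grey box 116 mm across and 45 mm high. To be left alone. The point is its centre, 18 mm above its underside (63 mm above the counter).
There are look-alikes about, which are no part of the job. What is shaped like the part that bears cover_grip but orange or purple is not meant.

How it is judged:
By the outcome, as a careful person would: the job done as asked, in the order asked, and still so for the second after the job is handed in, with the robot touching nothing.
It also fails if it takes over 38 s, if anything falls off the work surface, if the arm or the gripper's body presses on something with over 40 N, if the wrist force passes 120 N, or if a joint passes its speed limit or range.

## Robot

A 6-joint arm with a two-finger parallel gripper is mounted at the origin on the work surface. World frame = base frame: x ahead of the robot, y to its left, z up, the work surface at z = 0. Lengths are in m, angles in rad, forces in N, time in s.
With the tool pointing down it reaches from about 0.325 to 0.75 m from the base axis. Payload 7.6 kg.
Tool frame: the origin (TCP) lies midway between the tips of the shut fingers; the grasp point (between the pads) lies 19 mm behind it; z points along the fingers, y is the direction in which the jaws open and shut (so a half turn about z gives the same grasp; the last joint's range is limited). The gripper opens to 85 mm and grips with 20 to 120 N. Pads are 22 mm wide; open, the fingers measure 114 mm over their backs; the gripper's body (76 mm by 85 mm) begins 54 mm behind the grasp point. The pads swing forward as they close: fully open they stand 13 mm farther back than shut.
Start: joints at [-1.347, 0.052, 1.401, -0, 1.689, -0.07], TCP at [0.152, -0.503, 0.231] pointing down, gripper open.
Joint ranges: [-2.9, 2.9], [-0.91, 2.17], [0.12, 2.37], [-1.06, 4.2], [0.26, 2.73], [-2.93, 2.93]. Speed limits (rad/s): [2.57, 2.57, 3.01, 3.14, 3.14, 3.14].

## Interface

Orientations are given as a unit quaternion [w, x, y, z].
In Python, from bench import get_obs, capture, calibration, job_done gives the robot as it stands.
- The arm moves only by the shell command python3 -m pendant 'ROWS' [OPENING] [FORCE]. ROWS is JSON, one flat list of numbers, 6 for each row, row after row: the shift along the tool's x, y, z in mm, then the turn, a rotation vector about the tool's x, y, z in rad. In form: [x, y, z, wx, wy, wz, x, y, z, wx, wy, wz, ...]. A call has 1 to 12 rows; each row is the pose to reach, as a shift and turn from the pose commanded when the call began, along the tool's axes at that moment; what a row does not reach only later rows make up. A row lasts 1/12 s, in which the tool goes at most 41.7 mm and 7.16 degrees, less where a joint would pass 70% of its speed; a pose out of reach is approached as far as the arm can. A call with a gripper value outside its range is refused whole. OPENING is the closure in counts, from 0 (fully open) to 255 (shut), set as the call begins (- or left out, the last holds). The fingers move at their own pace and stop on an object; FORCE is the grip in N (left out, the last holds). Time passes only in rows, so rows that repeat a pose let the fingers close. It gives the time, the measured TCP pose, the force and the opening at its end, in the units of the state.
- get_obs(): the state, without advancing time (a new reading comes with each control period).
- capture(name): name is "side" or "top"; returns the picture (480x640x3 uint8, red, green, blue); there is no depth.
- calibration(name): a dict with "intrinsics" (3x3 intrinsics, pixels), "dist" ([k1, k2, p1, p2, k3] as OpenCV has them; the pictures are not rectified), "origin" and "attitude" of the camera in the world. Camera axes: x right, y down, z forward; pixel columns grow to the right and rows downward; lengths in m; the calibration is good to about 2 mm. A picture is of the moment at which its call begins. calibration takes no time and is no camera call.
- job_done(): hands the job in, once; it reports no verdict.
The state is a dict: "t": time; "qpos": joint angles; "dq": joint speeds; "joint_efforts": joint torques, N m; "tcp_pos": TCP position; "eef_rot": TCP orientation; "contact_force": force on the tool from outside, world axes, zero at the start; "moment": the same for the moment, N m; "opening": finger opening in m.
Only numpy, scipy, OpenCV 4.12 (cv2) and the standard library are available. Lean on these libraries where they do the work, as an engineer would, in place of code of your own. Each camera call takes 0.05 s, during which the arm holds its last target. There are 200 camera calls.

## Working session

There is one attempt and no reset: what is moved stays moved. The work goes in short steps, Python scripts to look and compute and a shell command to move; the robot and the scene stay as the last step left them, time stands still between calls to the robot, and variables do not carry over. Pictures are saved under pics/ and viewed, about 8 in all and at most 12, crops included, and the job is handed in when it is done.

```bash
mkdir -p pics; cat > h.py <<'E'
import numpy as np, cv2
from bench import get_obs, capture, calibration, job_done
def R(c):
    a=np.array(c["attitude"],float)
    if a.shape==(3,3): return a
    from scipy.spatial.transform import Rotation as Ro
    return Ro.from_quat(a[[1,2,3,0]]).as_matrix()
def ray(n,uv):
    c=calibration(n); p=cv2.undistortPoints(np.array(uv,float).reshape(-1,1,2),np.array(c["intrinsics"]),np.array(c["dist"]))[:,0]
    return np.array(c["origin"]),np.c_[p,np.ones(len(p))]@R(c).T
def onplane(n,uv,z):
    o,d=ray(n,uv); return o+d*((z-o[2])/d[:,2])[:,None]
def proj(n,P):
    c=calibration(n);r=R(c).T
    return cv2.projectPoints(np.array(P,float).reshape(-1,1,3),cv2.Rodrigues(r)[0],-r@np.array(c["origin"]),np.array(c["intrinsics"]),np.array(c["dist"]))[0][:,0]
def snap(n,f):
    im=capture(n)[:,:,::-1].copy(); cv2.imwrite(f"pics/{f}.png",im); return im
E
python3 - <<'E'
from h import *
for n in("top","side"):
    snap(n,n+"0"); c=calibration(n); print(n,c)
print(get_obs())
E
```

```text
top {'intrinsics': array([[433.55760771,   0.        , 317.1302665 ],
       [  0.        , 433.55760771, 240.19253865],
       [  0.        ,   0.        ,   1.        ]]), 'dist': array([-0.0386708,  0.       ,  0.       ,  0.       ,  0.       ]), 'origin': array([0.43855112, 0.02157735, 0.78133366]), 'attitude': array([ 0.07246812, -0.66283088,  0.74113471, -0.07824918])}
side {'intrinsics': array([[471.63370952,   0.        , 326.60628232],
       [  0.        , 471.63370952, 231.67823583],
       [  0.        ,   0.        ,   1.        ]]), 'dist': array([-0.04069084,  0.        ,  0.        ,  0.        ,  0.        ]), 'origin': array([0.48750498, 0.66381756, 0.59683444]), 'attitude': array([ 0.03231194, -0.06611888,  0.88859908, -0.45274266])}
{'t': 0.1, 'qpos': array([-1.34727891e+00,  5.27464432e-02,  1.40164030e+00,  8.34573590e-06,
        1.68860883e+00, -7.03006551e-02]), 'dq': array([ 7.16546052e-04, -2.03410551e-03, -3.80388577e-04, -8.22506549e-05,
       -2.05120878e-03,  6.22649276e-05]), 'joint_efforts': array([ 5.66484105e-04, -3.82584858e+01, -3.60984099e+01, -6.44626198e-05,
        4.78123795e-03, -3.03322031e-05]), 'tcp_pos': array([ 0.15200691, -0.50222314,  0.23056232]), 'eef_rot': array([-6.99719577e-04,  9.89227947e-01,  1.46381615e-01, -4.95530208e-05]), 'contact_force': array([-0.83044169,  0.64524198, -0.67427588]), 'moment': array([ 0.01533267, -0.02894641,  0.03017927]), 'opening': 0.08550716147195639}
```

View pics/top0.png

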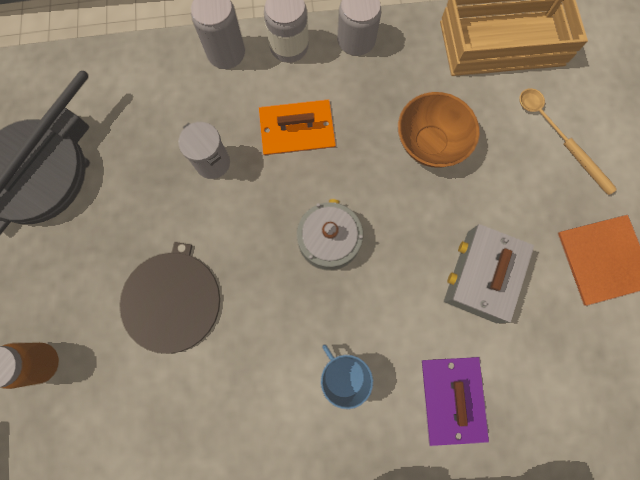

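View pics/side0.png

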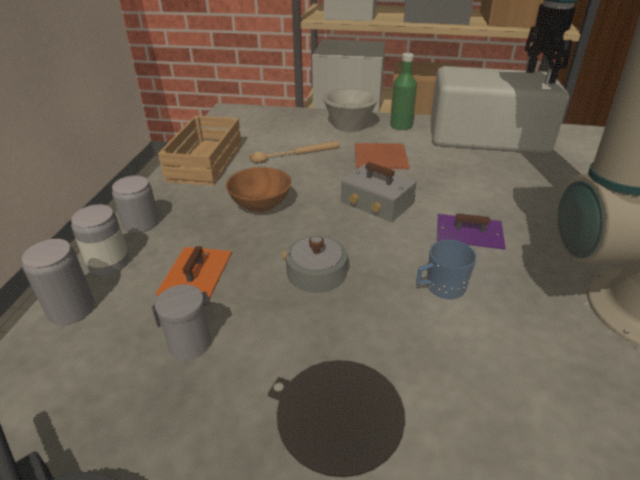

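Top view candidates: the grey plate on the rectangular box at (495,273), a loose orange plate at (297,127) and a loose purple plate at (456,401). The grey one fits: it is bare steel, on a box, with pins. The round cover is at (331,233) and the dark pot holder at (171,302). I'll measure these and confirm with a crop.

```bash
cat > m.py <<'E'
from h import *
im=cv2.imread("pics/top0.png"); hsv=cv2.cvtColor(im,cv2.COLOR_BGR2HSV)
# handle bar in box roi
def big(m,x0,y0,x1,y1):
    r=np.zeros_like(m); r[y0:y1,x0:x1]=m[y0:y1,x0:x1]
    r=cv2.morphologyEx(r,cv2.MORPH_OPEN,np.ones((3,3)))
    cs=cv2.findContours(r,cv2.RETR_EXTERNAL,cv2.CHAIN_APPROX_NONE)[0]
    return max(cs,key=cv2.contourArea)
m=cv2.inRange(hsv,(0,90,20),(15,255,160))
h=big(m,470,235,530,310); (c,s,a)=cv2.minAreaRect(h); print("handle px",c,s,a)
bx=cv2.boxPoints((c,s,a)); W=onplane("top",bx,0.09); print("handle",W.mean(0),W)
g=cv2.inRange(hsv,(0,0,125),(180,45,255)); p=big(g,440,215,545,330)
q=cv2.minAreaRect(p); print("plate px",q); W=onplane("top",cv2.boxPoints(q),0.06);print("plate",W.mean(0),W)
k=cv2.inRange(hsv,(0,0,0),(180,255,110)); k=big(k,105,240,235,365)
P=onplane("top",k[:,0],0.009)[:,:2]; 
(cc,r)=cv2.minEnclosingCircle(k); print("holder px",cc,r,cv2.contourArea(k))
# circle fit, drop tab
c0=np.median(P,0)
for _ in range(6):
    d=np.linalg.norm(P-c0,axis=1);Q=P[abs(d-.09)<.006] if _ else P
    A=np.c_[2*Q,np.ones(len(Q))];x=np.linalg.lstsq(A,(Q**2).sum(1),rcond=None)[0];c0=x[:2];rr=np.sqrt(x[2]+c0@c0)
print("holder",c0,rr,len(Q),len(P))
v=im.copy(); cv2.drawContours(v,[h,p,k],-1,(0,255,0),1)
v=np.hstack([cv2.resize(v[210:335,430:560],None,fx=4,fy=4),cv2.resize(v[232:357,105:235],None,fx=2,fy=4)]);cv2.imwrite("pics/crop.png",v)
E
python3 m.py
```

```text
handle px (500.8447570800781, 269.1103210449219) (10.28618049621582, 42.059051513671875) 17.744670867919922
handle [ 0.5075058  -0.28268599  0.09      ] [[ 0.47991182 -0.25837387  0.09      ]
 [ 0.54195819 -0.29206937  0.09      ]
 [ 0.53500403 -0.30713532  0.09      ]
 [ 0.47314915 -0.27316539  0.09      ]]
plate px ((494.19256591796875, 272.3943176269531), (62.090232849121094, 82.9544448852539), 18.970407485961914)
plate [ 0.5072353  -0.28404886  0.06      ] [[ 0.46621623 -0.2026376   0.06      ]
 [ 0.59339919 -0.27266443  0.06      ]
 [ 0.54699075 -0.3670885   0.06      ]
 [ 0.42233505 -0.29380489  0.06      ]]
holder px (170.64340209960938, 297.12713623046875) 56.54362869262695 8088.0
holder [0.52403292 0.27675475] 0.09008936161057167 292 326
```

View pics/crop.png

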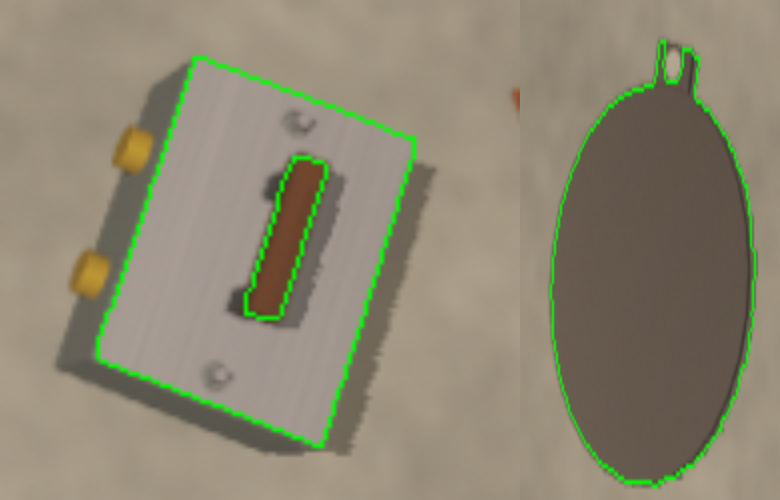

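The crop confirms it: bare steel plate, wooden bar, two pins through the holes, grey box with yellow glands. Handle centre is about (0.507, -0.2835) with its axis at -29°, and the pot holder centre is (0.524, 0.277) with a 90 mm fitted radius. Moving to a hover above the handle.

```bash
python3 -m pendant '[34,-9,0,0,0,0.07, 68,-18,5,0,0,0.15, 105,-28,10,0,0,0.25, 142,-38,15,0,0,0.35, 180,-48,20,0,0,0.45, 218,-58,25,0,0,0.55, 256,-68,30,0,0,0.65, 294,-78,35,0,0,0.72, 332,-88,40,0,0,0.803, 370,-98,45,0,0,0.803, 403,-107,50,0,0,0.803, 403,-107,50,0,0,0.803]' 0 40
python3 -m pendant '[0,0,0,0,0,0,0,0,0,0,0,0]'
python3 - <<'E'
from h import *
im=snap("side","s1");t=snap("top","t1")
o=get_obs();print(o["tcp_pos"],o["eef_rot"],o["qpos"],o["contact_force"])
from scipy.spatial.transform import Rotation as Ro
M=Ro.from_quat(np.array(o["eef_rot"])[[1,2,3,0]]).as_matrix();print(M)
P=np.array([[.507,-.2835,.083]]);print(M.T@(P[0]-o["tcp_pos"])*1000, proj("side",P))
cv2.imwrite("pics/c1.png",np.hstack([cv2.resize(im[90:240,310:450],(560,600)) ,cv2.resize(t[200:340,440:500],(240,600))]))
# side handle triangulation aid: detect dark red bar
hsv=cv2.cvtColor(im,cv2.COLOR_BGR2HSV);m=cv2.inRange(hsv,(0,90,20),(15,255,130));r=np.zeros_like(m);r[150:195,350:410]=m[150:195,350:410]
c=max(cv2.findContours(r,0,1)[0],key=cv2.contourArea);print(cv2.minAreaRect(c))
print("expect bar ends px",proj("side",[[.4765,-.266,.095],[.5385,-.2996,.095],[.4765,-.266,.081],[.5385,-.2996,.081]]))
E
```

```text
t: 1.1
tcp_pos: [0.5101, -0.2792, 0.179]
eef_rot: [-0.001, 0.968, -0.249, -0.001]
contact_force: [-0.0, -0.5, -0.3]
opening: 0.0853
t: 1.27
tcp_pos: [0.5065, -0.2835, 0.1809]
eef_rot: [0.0, 0.968, -0.252, -0.0]
contact_force: [-0.2, 0.1, 0.5]
opening: 0.0854
[ 0.50606605 -0.2842081   0.18151864] [ 1.62418886e-04  9.67585532e-01 -2.52543478e-01  5.94975621e-05] [-5.75195047e-01  2.27161389e-01  1.30772215e+00 -2.71112663e-04
  1.60649400e+00  1.50620767e+00] [-0.38339865  0.77744078  0.34194745]
[[ 8.72443576e-01 -4.88714850e-01  3.31022999e-05]
 [-4.88714812e-01 -8.72443531e-01 -3.44359771e-04]
 [ 1.97173621e-04  2.84256886e-04 -9.99999940e-01]]
[ 0.44933326 -1.10221653 98.51842421] [[379.13798187 171.04472812]]
((386.5, 163.0), (26.0, 43.0), 90.0)
expect bar ends px [[392.90542029 171.05681982]
 [366.03155412 161.98428928]
 [392.3770078  176.62426326]
 [365.72166975 167.44439024]]
```

View pics/c1.png

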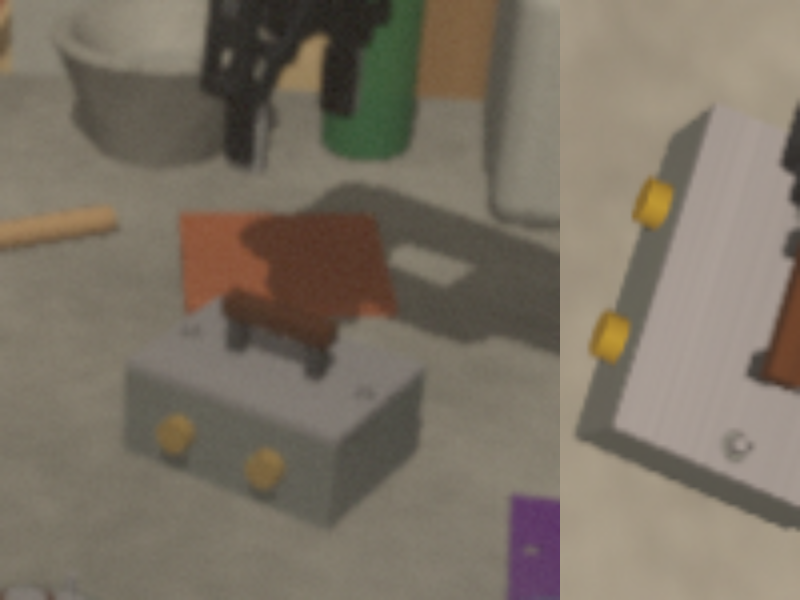

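The side crop shows the bar from about (365,165) to (394,173), matching the projection within 2 px. The open jaws are above it. Descending, then closing.

```bash
python3 -m pendant '[0,-0.5,20,0,0,0, 0,-1,45,0,0,0, 0,-1,70,0,0,0, 0,-1,88,0,0,0, 0,-1,98,0,0,0, 0,-1,105,0,0,0, 0,-1,109,0,0,0, 0,-1,112,0,0,0, 0,-1,112,0,0,0, 0,-1,112,0,0,0]' 0 40
python3 -m pendant '[0,0,0,0,0,0,0,0,0,0,0,0,0,0,0,0,0,0,0,0,0,0,0,0,0,0,0,0,0,0,0,0,0,0,0,0,0,0,0,0,0,0,0,0,0,0,0,0,0,0,0,0,0,0,0,0,0,0,0,0]' 255 40
```

```text
t: 2.2
tcp_pos: [0.5077, -0.2829, 0.0703]
eef_rot: [0.0, 0.968, -0.252, 0.001]
contact_force: [-0.4, -0.5, -0.8]
opening: 0.0854
t: 3.03
tcp_pos: [0.5074, -0.2825, 0.0695]
eef_rot: [0.0, 0.968, -0.252, 0.0]
contact_force: [-0.3, 0.9, 1.3]
opening: 0.0134
```

```bash
python3 -m pendant '[0,0,0,0,0,0, 0,0,-2,0,0,0, 0,0,-6,0,0,0, 0,0,-12,0,0,0, 0,0,-20,0,0,0, 0,0,-32,0,0,0, 0,0,-50,0,0,0, 0,0,-75,0,0,0, 0,0,-105,0,0,0, 0,0,-135,0,0,0, 0,0,-152,0,0,0, 0,0,-160,0,0,0]' 255 60
python3 - <<'E'
from h import *
im=snap("side","s2");t=snap("top","t2")
o=get_obs();print(o["tcp_pos"],o["opening"],o["contact_force"])
from scipy.spatial.transform import Rotation as Ro
M=Ro.from_quat(np.array(o["eef_rot"])[[1,2,3,0]]).as_matrix()
print(M.T@(np.array([.524,.277,o["tcp_pos"][2]])-o["tcp_pos"])*1000)
cv2.imwrite("pics/c2.png",cv2.resize(im[20:260,260:500],(600,600)))
E
```

```text
t: 4.03
tcp_pos: [0.5081, -0.2831, 0.2345]
eef_rot: [0.001, 0.968, -0.252, 0.003]
contact_force: [0.2, -0.9, -3.7]
opening: 0.0128
[ 0.50776394 -0.28282051  0.23156293] 0.012668557796386726 [-0.15650972  0.41284106 -3.91449508]
[-258.71528577 -496.71690469   -1.15318992]
```

View pics/c2.png

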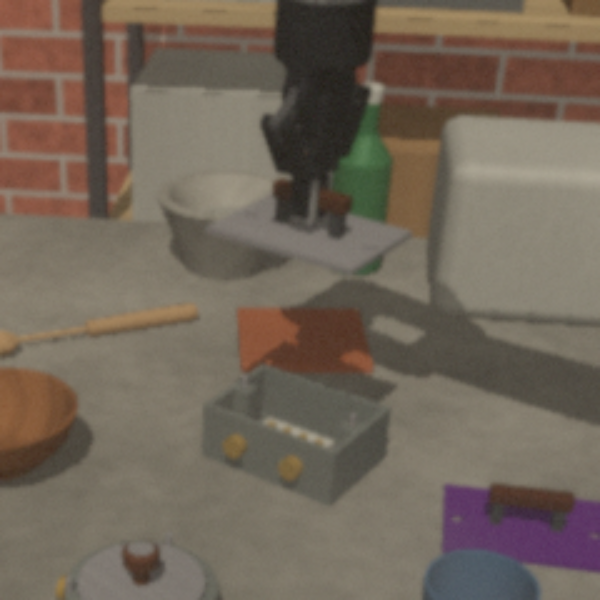

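The plate is level and held by the bar; the box is open below with its pins visible. Carrying it over the round cover with ample height.

```bash
python3 -m pendant '[-3,-5,0,0,0,0, -8,-15,0,0,0,0, -17,-33,0,0,0,0, -30,-57,0,0,0,0, -44,-85,0,0,0,0, -58,-112,0,0,0,0, -73,-140,0,0,0,0, -87,-167,0,0,0,0, -102,-195,0,0,0,0, -116,-222,0,0,0,0, -130,-250,0,0,0,0, -145,-278,0,0,0,0]'
python3 -m pendant '[-14,-27,0,0,0,0, -28,-54,0,0,0,0, -43,-82,0,0,0,0, -57,-109,0,0,0,0, -71,-136,0,0,0,0, -85,-163,0,0,0,0, -97,-186,0,0,0,0, -106,-204,0,0,0,0, -111,-213,0,0,0,0, -114,-219,0,0,0,0, -114,-219,0,0,0,0, -114,-219,0,0,0,0]'
python3 - <<'E'
from h import *
im=snap("side","s3");t=snap("top","t3")
o=get_obs();print(o["tcp_pos"],o["opening"],o["contact_force"],o["qpos"])
from scipy.spatial.transform import Rotation as Ro
M=Ro.from_quat(np.array(o["eef_rot"])[[1,2,3,0]]).as_matrix()
print(M);print(M.T@(np.array([.524,.277,o["tcp_pos"][2]])-o["tcp_pos"])*1000)
# holder in side view
hsv=cv2.cvtColor(cv2.imread("pics/side0.png"),cv2.COLOR_BGR2HSV)
k=cv2.inRange(hsv,(0,0,0),(180,255,85));k[:350]=0;k[:,:255]=0
c=max(cv2.findContours(k,0,1)[0],key=cv2.contourArea);
P=onplane("side",c[:,0],.009)[:,:2];C,r=cv2.minEnclosingCircle((P[P[:,0]<.62]*1000).astype(np.float32));print("side holder",C,r)
cv2.imwrite("pics/c3.png",np.vstack([t[150:400,20:420],im[230:480,150:550]]))
E
```

```text
t: 5.13
tcp_pos: [0.515, 0.0332, 0.2276]
eef_rot: [0.0, 0.968, -0.252, -0.001]
contact_force: [0.5, -0.1, -3.5]
opening: 0.0127
t: 6.13
tcp_pos: [0.5232, 0.2771, 0.2288]
eef_rot: [0.001, 0.968, -0.252, -0.0]
contact_force: [-0.4, -1.4, -3.3]
opening: 0.0132
[0.52355052 0.27658429 0.22920064] 0.012529681630765267 [ 0.10708595 -0.35377228 -3.45104028] [ 4.23886298e-01  2.43616537e-01  1.19382348e+00 -4.80807199e-04
  1.70452174e+00  2.50516347e+00]
[[ 8.72478402e-01 -4.88652657e-01 -1.40457752e-04]
 [-4.88652650e-01 -8.72478220e-01 -5.86162603e-04]
 [ 1.63883584e-04  5.80049264e-04 -9.99999818e-01]]
[ 1.89022049e-01 -5.82338223e-01 -3.06807303e-04]
side holder (531.1665649414062, 282.6448059082031) 97.29290771484375
```

View pics/c3.png

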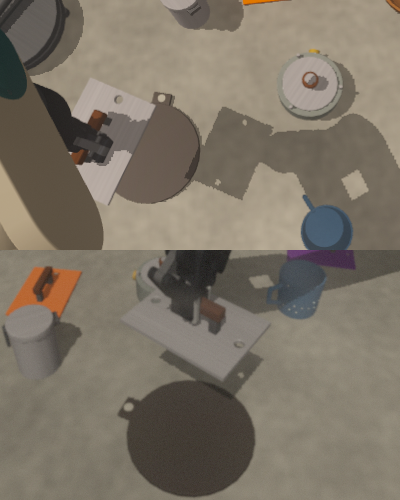

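Top shows the plate displaced from the holder, as its height of about 0.215 m should by parallax. Side shows both holes, near (305,280) and (390,325), above the holder. Descending to about 20 mm above it and checking the plate's real centre.

```bash
python3 -m pendant '[0,0,5,0,0,0, 0,0,15,0,0,0, 0,0,35,0,0,0, 0,0,60,0,0,0, 0,0,85,0,0,0, 0,0,110,0,0,0, 0,0,135,0,0,0, 0,0,155,0,0,0, 0,0,170,0,0,0, 0,0,180,0,0,0, 0,0,185,0,0,0, 0,0,185,0,0,0]'
python3 - <<'E'
from h import *
print(onplane("side",[[305,280],[390,325]],.2195).mean(0),"plate centre from holes at height")
im=snap("side","s4");t=snap("top","t4")
o=get_obs();z=o["tcp_pos"][2];print(o["tcp_pos"],z)
cv2.imwrite("pics/c4.png",np.hstack([cv2.resize(im[290:480,240:440],(420,400)),cv2.resize(t[210:400,60:260],(380,400))]))
E
```

```text
t: 7.23
tcp_pos: [0.5229, 0.2771, 0.043]
eef_rot: [0.001, 0.968, -0.252, -0.001]
contact_force: [0.3, -0.1, -4.2]
opening: 0.0127
[0.5222469 0.2796641 0.2195   ] plate centre from holes at height
[0.52396385 0.27776424 0.04514075] 0.04514074849007935
```

View pics/c4.png

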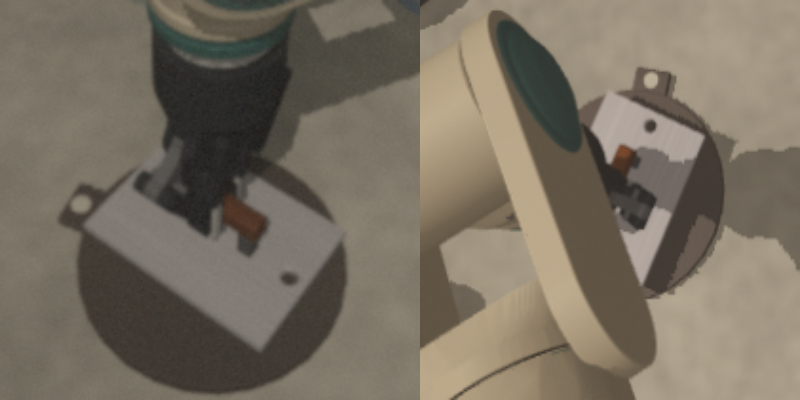

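Both views show the plate level and centred over the holder; the hole midpoint agrees with the target to about 3 mm. Lowering slowly while watching the force.

```bash
python3 -m pendant '[0,0,2,0,0,0, 0,0,5,0,0,0, 0,0,8,0,0,0, 0,0,11,0,0,0, 0,0,13.5,0,0,0, 0,0,15.5,0,0,0, 0,0,17,0,0,0, 0,0,18,0,0,0, 0,0,19,0,0,0, 0,0,19,0,0,0]'
python3 -m pendant '[0,0,0.3,0,0,0, 0,0,0.6,0,0,0, 0,0,0.9,0,0,0,0,0,1.2,0,0,0,0,0,1.5,0,0,0,0,0,1.5,0,0,0]'
```

```text
t: 8.17
tcp_pos: [0.5234, 0.2776, 0.0251]
eef_rot: [0.0, 0.968, -0.252, -0.0]
contact_force: [0.6, -0.3, -4.3]
opening: 0.0131
t: 8.67
tcp_pos: [0.5234, 0.2776, 0.0237]
eef_rot: [0.0, 0.968, -0.252, -0.0]
contact_force: [0.2, -0.9, -3.8]
opening: 0.0132
```

```bash
python3 -m pendant '[0,0,0.3,0,0,0, 0,0,0.6,0,0,0, 0,0,0.8,0,0,0,0,0,0.8,0,0,0]'
python3 -m pendant '[0,0,0.3,0,0,0, 0,0,0.6,0,0,0, 0,0,0.8,0,0,0,0,0,0.8,0,0,0]'
```

```text
t: 9.0
tcp_pos: [0.5235, 0.2777, 0.0235]
eef_rot: [0.0, 0.968, -0.252, 0.0]
contact_force: [-3.2, -2.6, 1.4]
opening: 0.0134
t: 9.33
tcp_pos: [0.5235, 0.2777, 0.0235]
eef_rot: [-0.0, 0.968, -0.252, 0.0]
contact_force: [-7.0, -2.3, 8.4]
opening: 0.0127
```

Contact was made at TCP 0.0235, as predicted. Relieving the pressure, then opening.

```bash
python3 -m pendant '[0,0,-0.4,0,0,0, 0,0,-0.7,0,0,0, 0,0,-0.7,0,0,0]' 255 20
python3 -m pendant '[0,0,0,0,0,0,0,0,0,0,0,0,0,0,0,0,0,0,0,0,0,0,0,0]' 190
python3 -m pendant '[0,0,0,0,0,0,0,0,0,0,0,0,0,0,0,0,0,0,0,0,0,0,0,0,0,0,0,0,0,0,0,0,0,0,0,0]' 80
python3 -m pendant '[0,0,-3,0,0,0, 0,0,-8,0,0,0, 0,0,-16,0,0,0, 0,0,-28,0,0,0, 0,0,-45,0,0,0, 0,0,-65,0,0,0, 0,0,-90,0,0,0, 0,0,-115,0,0,0, 0,0,-140,0,0,0, 0,0,-160,0,0,0, 0,0,-175,0,0,0, 0,0,-180,0,0,0]'
python3 -m pendant '[10,18,0,0,0,0, 25,45,0,0,0,0, 42,76,0,0,0,0, 60,108,0,0,0,0, 78,140,0,0,0,0, 95,171,0,0,0,0, 108,195,0,0,0,0, 115,208,0,0,0,0, 118,215,0,0,0,0, 118,215,0,0,0,0]'
python3 - <<'E'
from h import *
im=snap("side","s5");t=snap("top","t5")
cv2.imwrite("pics/f.png",np.hstack([im[150:480,160:560],t[90:420,30:430]]))
g=cv2.inRange(cv2.cvtColor(t,cv2.COLOR_BGR2HSV),(0,0,125),(180,40,255));r=np.zeros_like(g);r[235:370,110:230]=g[235:370,110:230]
c=max(cv2.findContours(r,0,1)[0],key=cv2.contourArea);q=cv2.minAreaRect(c);print(q);W=onplane("top",cv2.boxPoints(q),.014);print(W.mean(0),W)
E
```

```text
t: 9.58
tcp_pos: [0.5235, 0.2777, 0.0235]
eef_rot: [-0.0, 0.968, -0.252, 0.0]
contact_force: [-4.5, -2.2, 4.8]
opening: 0.0132
t: 9.92
tcp_pos: [0.5237, 0.2777, 0.0229]
eef_rot: [-0.0, 0.968, -0.252, 0.0]
contact_force: [-0.3, -1.1, 0.3]
opening: 0.0217
t: 10.42
tcp_pos: [0.5234, 0.2777, 0.0228]
eef_rot: [0.0, 0.968, -0.252, 0.0]
contact_force: [-1.4, -0.2, -0.3]
opening: 0.0586
t: 11.42
tcp_pos: [0.5244, 0.2781, 0.2077]
eef_rot: [-0.002, 0.968, -0.252, 0.003]
contact_force: [0.3, -0.1, -0.1]
opening: 0.0587
t: 12.25
tcp_pos: [0.5215, 0.0313, 0.2029]
eef_rot: [0.0, 0.968, -0.253, -0.0]
contact_force: [-0.0, 0.3, -0.2]
opening: 0.0585
((169.19271850585938, 301.3371887207031), (56.2066764831543, 81.54415130615234), 24.341089248657227)
[0.52470767 0.27814902 0.014     ] [[0.48694209 0.35495349 0.014     ]
 [0.61316386 0.29065835 0.014     ]
 [0.56076701 0.20038194 0.014     ]
 [0.43795773 0.2666023  0.014     ]]
```

View pics/f.png

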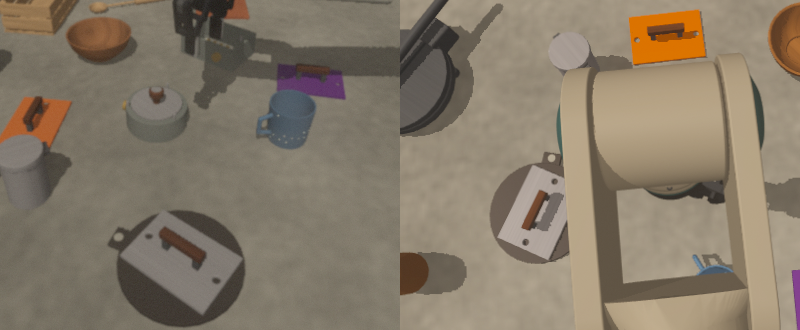

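The plate lies flat with its handle up on the holder, at (0.5247, 0.278) against (0.524, 0.277). The round cover is in place, and the gripper is clear at z ≈ 0.2.

```bash
python3 -m pendant '[0,0,0,0,0,0,0,0,0,0,0,0,0,0,0,0,0,0]'; python3 -c "
from bench import job_done;print(job_done())"
```

```text
t: 12.6
tcp_pos: [0.5216, 0.0333, 0.2028]
eef_rot: [0.0, 0.968, -0.251, -0.0]
contact_force: [0.5, 0.1, -0.4]
opening: 0.0586
the job is handed in; nothing more can be done
None
```

The steel cover plate is off the rectangular box and lying flat, handle up, in the middle of the pot holder. I handed the job in at about 12.6 s of the 38 s allowed.

- **Lift:** I took hold of the wooden bar and lifted the plate straight up off its two pins. The side view then showed it level and the box open below.
- **Setting down:** I lowered it slowly until it touched. The press was about 12 N at most. I eased that off before opening the fingers, then moved the gripper clear.
- **Final check:** The plate's centre measured (0.525, 0.278), about 1 mm from the pot holder's centre at (0.524, 0.277). The round cover looked undisturbed in the side view; the arm partly hid it from the top camera. The last force reading was close to zero with the gripper at z of about 0.20 m.
- **Checks that disagreed:**
  - A rough side-view fit of the pot holder came out about 9 mm off, with a 97 mm radius, probably because it took in the hanging tab. I used the top-view fit, whose radius was 90 mm as expected.
  - The arm partly hid the plate's edge in the final top view, so that centre is good to a few millimetres. The holes seen from the side during the carry gave a centre within 3 mm.

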